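# Roll a tube blank into a leaf drill jig and shut the leaf

### The job

Load the brass tube into the steel drill jig by pushing only, never picking it up: roll it on its side along the counter and up the jig's ramp, keeping it under control, until it drops into the V. Then push it lengthwise along the V until its far end is right against the stop, and last swing the jig's hinged leaf over and press it down flat on the tube. Leave the other things where they stand.

Things in the scene. Friction and masses are not known exactly. Their poses are not given: they have to be found in the camera images.
- tube: loose straight brass tube blank, 30 mm outside diameter, 130 mm long, both ends alike and flat (12 mm bore), about 0.6 kg, smooth (some 3 N slide it along the V), lying on the counter. Origin at its centre on its axis (15 mm above the counter at the start); its own x runs along its axis, its y and z turn as it rolls.
- jig: steel drill jig (grey V-block with ramp, blackened hinge ears and stop) bolted to the counter. Origin on the counter under the V's bottom line; x along the V towards the stop, y across it from the ramp towards the hinge, z up. Ramp and V run from x = -70 to 50 mm. The tube starts on the counter before the ramp, y = -175 to -125 mm, within 0.2 rad of parallel to the V, x 15 to 35 mm short of home.
- jig_toe (a point): middle of the ramp's foot, a line along x at counter level, jig frame y = -86 mm; from here the ramp rises at 12 degrees
- jig_lip (a point): middle of the ramp's crest, jig frame y = -14, z = 15.5 mm: a flat from y = -16 to -12.5; behind it the 90 degree V, bottom at y = 0, z = 3, back face up to y = 24, z = 27. Behind that the block, 27 mm high to y = 62, and a flange 8 mm high (screw heads 14) to y = 82
- jig_home (a point): where the tube's centre is when it lies in the V against the stop (jig frame x = -15, y = 0, z = 24.2 mm; the tube's top is then at z = 39.2)
- jig_stop (a point): centre of the stop button's face, 14 mm wide, which the tube's end touches when home (jig frame x = 50, y = 0, z = 24.2 mm); its bracket, 36 mm high, spans x = 58 to 70, y = -15 to 35, a nut behind it to x = 78
- leaf (a joint): angle of the aluminium leaf (34 mm wide, 10 mm thick, with a steel drill bush) about its hinge parallel to the V. 0: level on top of a tube in the V, upper side 49.2 mm, bush 54.2 mm above the counter; 1.57: upright; starts open, 1.75 to 2.0, leaning away from the ramp; limit 2.05. The hinge is stiff: the leaf stays where it is left; about 2 N at the tip moves it
- leaf_hinge (a point): middle of the leaf's hinge axis (jig frame x = -5, y = 45, z = 44.2 mm); hinge ears 10 mm wide stand either side of the leaf, 53 mm high
- leaf_tip (a point): end of the leaf's red thumb tab, 105 mm from the hinge axis, mid-thickness; the tab is 22 mm wide, 6 mm thick and takes the last 22 mm, the full leaf ends 85 mm from the axis
- oil_bottle: bystander: oil bottle with red spout, 41 mm wide, 118 mm high; origin under its middle
- chuck_key: bystander: drill chuck key, 67 x 56 x 20 mm; origin under its middle
- brush: bystander: red cleaning brush, 47 x 107 x 26 mm; origin under its middle
- solder_reel: bystander: blue and white reel standing on its flange, 50 mm wide, 30 mm high; origin under its middle
- wood_block: bystander: wooden packing block, 61 x 92 x 22 mm; origin under its middle

How it is judged:
On the way, in this order (a step that is already met when the one before it is completed fails the run):
1. the tube is rolling up the ramp (y of tube in the frame of jig between -0.078 and -0.01 m and angular speed of tube above 0.15 rad/s).
2. the tube lies in the V (y of tube in the frame of jig between -0.0025 and 0.0025 m and z of tube in the frame of jig below 0.0262 m and angle between the x axis of tube and the x axis of jig, either way round below 0.05 rad), for 0.2 s.
3. the tube lies in the V with its end against the stop (all of step 2 and x of tube in the frame of jig above -0.017 m), for 0.2 s.
4. the leaf is down on the tube (all of step 3 and value of joint leaf below 0.03 rad), for 0.2 s.
At the end, for the whole second after the job is handed in: The tube lies still in the V (axis within 2.5 mm of the V's middle and 2 mm of its seated height, within 0.05 rad of the V's direction), its end within 2 mm of the stop, and the leaf lies on it (joint below 0.03 rad) (all of step 4 and x of tube in the frame of jig below -0.013 m and value of joint leaf above -0.03 rad and linear speed of tube below 0.02 m/s); the robot touches nothing.
It fails at once if the tube is lifted (its axis more than 40 mm above the counter, or more than 30 mm before it is half-way up the ramp) (z of tube in the frame of jig above 0.04 m or (z of tube in the frame of jig above 0.03 m and y of tube in the frame of jig below -0.045 m)).
It fails at once if the tube is tipped up more than 0.35 rad (angle between tube's own x axis and vertical below 1.22 rad or angle between tube's own x axis and vertical above 1.92 rad).
It fails at once if the tube is flicked or runs away (faster than 0.5 m/s) (linear speed of tube above 0.5 m/s).
It fails at once if another thing is moved more than 15 mm (distance of any of oil_bottle, chuck_key, brush, solder_reel, wood_block from where it was at the start of the episode above 0.015 m).
It also fails if it takes over 69 s, if anything falls off the work surface, if the arm or the gripper's body presses on something with over 40 N, if the wrist force passes 120 N, or if a joint passes its speed limit or range.

### The arm

A 6-joint arm with a two-finger parallel gripper is mounted at the origin on a cart in front of the work surface, level with it; the furniture and walls round the work are solid. World frame = base frame: x ahead of the robot, y to its left, z up, the work surface at z = 0. Lengths are in m, angles in rad, forces in N, time in s.
With the tool pointing down it reaches from about 0.375 to 0.975 m from the base axis. Payload 3.8 kg.
Tool frame: the origin (TCP) lies between the finger pads; the fingertips stand 17 mm ahead of it and the grasp point (between the pads) lies 2 mm behind it; z points along the fingers, y is the line along which they close (so a half turn about z gives the same grasp; the last joint's range is limited). The gripper opens to 85 mm and grips with 20 to 120 N. Pads are 22 mm wide; open, the fingers measure 114 mm over their backs; the gripper's body (76 mm by 85 mm) begins 54 mm behind the grasp point. The pads swing forward as they close: fully open they stand 13 mm farther back than shut.
Start: joints at [-1.38, 0.264, 1.604, -0, 1.274, -0.037], TCP at [0.152, -0.658, 0.248] pointing down, gripper open.
Joint ranges: [-2.63, 2.63], [-0.94, 2.18], [0.31, 2.57], [-1.31, 4.45], [0, 2.66], [-2.55, 2.55]. Speed limits (rad/s): [2.57, 2.57, 3.14, 3.14, 3.14, 3.14].

### API

Orientations are given as a rotation vector (axis times angle).
In Python, from workcell import bot gives the robot as it stands.
- The arm moves only by the tool play_rows, never from a script. Its argument "steps" is one flat list of numbers, 4 for each row, row after row: the shift along the tool's x, y, z in m, then the turn about the tool's z in rad. A call has 1 to 10 rows; each row is the pose to reach, as a shift and turn from the pose commanded when the call began, along the tool's axes at that moment; what a row does not reach only later rows make up. A row lasts 1/8 s, in which the tool goes at most 62.5 mm and 10.7 degrees, less where a joint would pass 70% of its speed; a pose out of reach is approached as far as the arm can. A call with a gripper value outside its range is refused whole. "jaw" is the closure in counts, from 0 (fully open) to 255 (shut), set as the call begins (left out, the last holds). The fingers move at their own pace and stop on an object; "grip_force" is the grip in N (left out, the last holds). Time passes only in rows, so rows that repeat a pose let the fingers close. It gives the time, the measured TCP pose, the force, the opening and the grip force at its end, in the units of the state.
- bot.read_state(): the state, without advancing time (a new reading comes with each control period).
- bot.read_camera(name): name is "scene" or "top" or "wrist"; returns a dict with "pixels" (400x640x3 uint8, blue, green, red), "mtx" (3x3 intrinsics, pixels), "R" (3x3) and "t" (3): a world point X has camera coordinates R X + t. Camera axes: x right, y down, z forward; pixel columns grow to the right and rows downward; lengths in m; the calibration is good to about 2 mm. A picture is of the moment at which its call begins. There is no depth.
- bot.finish_job(): hands the job in; it is judged then, once.
The state is a dict: "time": time; "q": joint angles; "joint_vel": joint speeds; "joint_torque": joint torques, N m; "tool_pos": TCP position; "tcp_rot": TCP orientation; "wrist_force": force on the tool from outside, world axes, zero at the start; "torque": the same for the moment, N m; "width": opening from 0.0 (shut) to 1.0 (fully open); "grip_force": force on a finger pad.
Only numpy, scipy, OpenCV 4.12 (cv2) and the standard library are available. Lean on these libraries where they do the work, as an engineer would, in place of code of your own. Each camera call takes 0.05 s, during which the arm holds its last target. There are 200 camera calls.

## Working session

There is one attempt and no reset: what is moved stays moved. The work goes in short steps, Python scripts to look and compute and a tool call to move; the robot and the scene stay as the last step left them, time stands still between calls to the robot, and variables do not carry over. Pictures are saved under pics/ and viewed, at most 10 in all, crops included, and the job is handed in when it is done.

Besides the shell and the picture viewer there is one more tool, called after ">>>" as name(argument=value, ...) on one line, values as JSON. play_rows: Moves the arm, as the interface text tells. Its arguments: {"type":"object","properties":{"steps":{"type":"array"},"jaw":{"type":"number"},"grip_force":{"type":"number"}},"required":["steps"]}

```bash
mkdir -p pics; ls
python3 - <<'E'
from workcell import bot
import cv2, numpy as np
for n in("scene","top"):
    c=bot.read_camera(n); cv2.imwrite(f"pics/{n}0.png",c["pixels"])
    np.savez(f"pics/{n}0.npz",**c); print(n,c["mtx"].tolist(),(-c["R"].T@c["t"]).round(3))
print(bot.read_state())
E
```

```text
pics
scene [[395.2889770534722, 0.0, 317.6377455093449], [0.0, 395.2889770534722, 197.21279003590325], [0.0, 0.0, 1.0]] [0.175 0.918 0.81 ]
top [[518.9093660446567, 0.0, 316.3885589071895], [0.0, 518.9093660446567, 200.31080220399303], [0.0, 0.0, 1.0]] [0.505 0.214 1.234]
{'time': 0.1, 'q': array([-1.37987324e+00,  2.64736101e-01,  1.60523730e+00,  1.74211964e-05,
        1.27372252e+00, -3.68790759e-02]), 'joint_vel': array([ 2.98999240e-05, -2.60379330e-03, -3.69339233e-03,  6.62448602e-04,
       -6.10671007e-04,  3.37701945e-04]), 'joint_torque': array([ 6.91614787e-04, -5.16707826e+01, -3.68590343e+01, -1.63402194e-05,
        6.34375130e-03,  2.71636043e-05]), 'tool_pos': array([ 0.15233731, -0.65693654,  0.2470473 ]), 'tcp_rot': array([-3.11915220e+00, -3.56811124e-01,  2.27981632e-04]), 'wrist_force': array([-0.37442046, -0.30254543, -0.29671948]), 'torque': array([-0.01356889, -0.04893255,  0.0032067 ]), 'grip_force': 0.0, 'width': 1.00034034323945}
```

View pics/scene0.png

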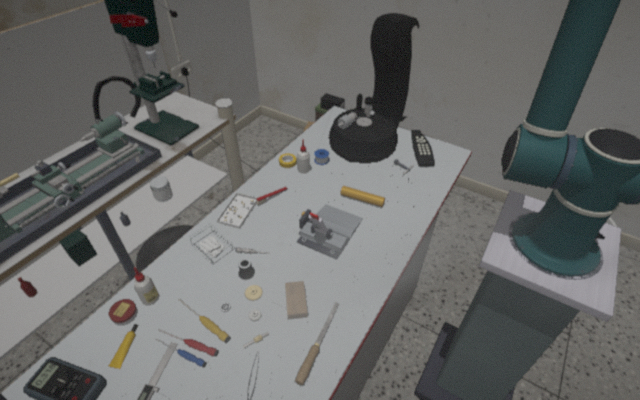

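View pics/top0.png

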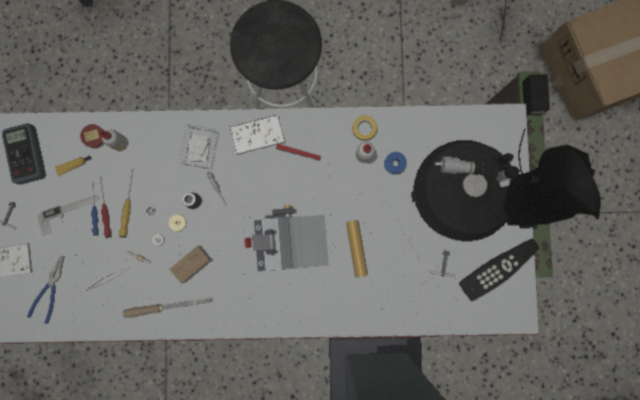

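Scene and top views: the brass tube is at top px (357,248). The jig has its ramp at about (302,242), its leaf is open with the red tab at (248,242), and the stop is at (282,212). Next I'll measure the positions from a crop.

```bash
cat > h.py <<'E'
import cv2, numpy as np
def load(n): return dict(np.load(f"pics/{n}.npz"))
def ray(c,u,v,z):
    d=c["R"].T@np.linalg.inv(c["mtx"])@np.array([u,v,1.]); o=-c["R"].T@c["t"]
    return o+d*(z-o[2])/d[2]
def proj(c,X):
    p=c["mtx"]@(c["R"]@np.asarray(X,float)+c["t"]); return p[:2]/p[2]
E
python3 - <<'E'
from h import *
c=load("top0"); im=c["pixels"]
cr=cv2.resize(im[195:290,225:385],None,fx=5,fy=5,interpolation=cv2.INTER_CUBIC); cv2.imwrite("pics/crop0.png",cr)
hsv=cv2.cvtColor(im,cv2.COLOR_BGR2HSV)
m=cv2.inRange(hsv,(12,110,60),(32,255,255)); m[:,:335]=0;m[:,385:]=0;m[:200]=0;m[300:]=0
k=max(cv2.findContours(m,0,2)[0],key=cv2.contourArea); r=cv2.minAreaRect(k); b=cv2.boxPoints(r); print(r)
W=np.array([ray(c,*p,.015) for p in b]); print(W.round(4)); print(ray(c,*r[0],.015)); print([np.linalg.norm(W[i]-W[i-1]).round(4) for i in range(4)])
E
```

```text
((356.1891784667969, 248.13514709472656), (53.265262603759766, 9.863938331604004), 80.53767395019531)
[[0.5714 0.1463 0.015 ]
 [0.5748 0.1234 0.015 ]
 [0.4521 0.1061 0.015 ]
 [0.4488 0.1288 0.015 ]]
[0.51148616 0.12610846 0.015     ]
[np.float64(0.1239), np.float64(0.0232), np.float64(0.1239), np.float64(0.023)]
```

View pics/crop0.png

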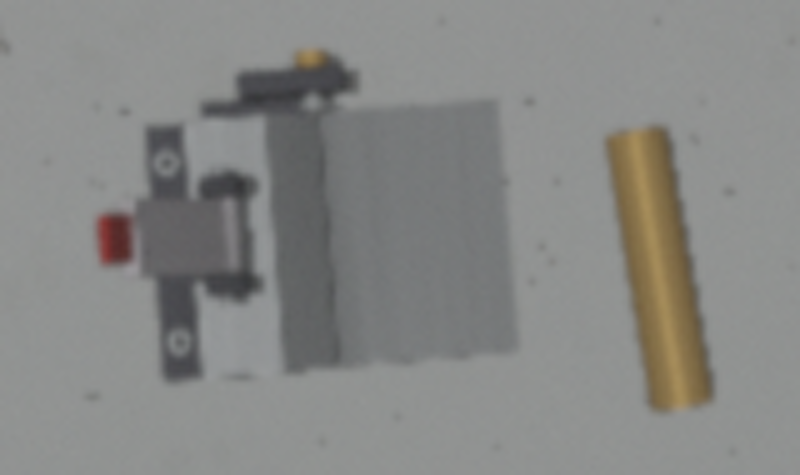

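The crop is sharp enough to show tube corners at (605,137), (667,127), (713,398), (650,410). It also shows the toe corners, the lip and the V's back edge. I'll fit the jig pose from these points at their known heights.

Run:
```python
from h import *
c=load("top0"); f=lambda x,y:(225+(x+.5)/5-.5,195+(y+.5)/5-.5)
P=[((497,100),(.05,-.086,0)),((518,350),(-.07,-.086,0)),((325,110),(.05,-.0125,.0155)),((338,363),(-.07,-.0125,.0155)),((266,113),(.05,.024,.027)),((285,372),(-.07,.024,.027))]
W=np.array([ray(c,*f(*p),j[2])[:2] for p,j in P]); J=np.array([j[:2] for _,j in P])
w=W-W.mean(0); j=J-J.mean(0)
a=np.arctan2((j[:,0]*w[:,1]-j[:,1]*w[:,0]).sum(),(j*w).sum()); R=np.array([[np.cos(a),-np.sin(a)],[np.sin(a),np.cos(a)]])
t=W.mean(0)-R@J.mean(0); print("jig",t,a); print((W-(J@R.T+t)).round(4))
np.savez("pics/jig.npz",R=R,t=t,a=a)
T=np.array([ray(c,*f(*p),.015)[:2] for p in [(605,137),(667,127),(713,398),(650,410)]])
m=T.mean(0); ax=(T[0]+T[1]-T[2]-T[3]); print("tube",m,"jig",R.T@(m-t),"ang",np.arctan2(ax[1],ax[0])-a, np.linalg.norm(ax)/2, np.linalg.norm(T[0]-T[1]))
for n,p in dict(home=(-.015,0),hinge=(-.005,.045),toe=(-.01,-.086)).items(): print(n,R@p+t)
# leaf tab tip: crop left edge ~ (98,240)
for z in(.1,.12,.14): print(z,R.T@(ray(c,*f(98,240),z)[:2]-t))
```

```text
jig [0.53818799 0.28486492] 0.05707011216556026
[[-0.0005 -0.0022]
 [ 0.0008 -0.003 ]
 [-0.0006  0.0056]
 [ 0.0009  0.0079]
 [-0.0002 -0.0039]
 [-0.0004 -0.0046]]
tube [0.51165633 0.1257806 ] jig [-0.03556249 -0.15731198] ang 0.08401202729366161 0.12831786755408392 0.02955070941483595
home [0.52321241 0.28400933]
hinge [0.53062937 0.32950646]
toe [0.53310963 0.19843454]
0.1 [-0.00552001  0.0915612 ]
0.12 [-0.0060728   0.08873397]
0.14 [-0.00662558  0.08590674]
```

```bash
cat >> h.py <<'E'
from scipy.spatial.transform import Rotation as Ro
def jig(): 
    d=np.load("pics/jig.npz"); return d["R"],d["t"],float(d["a"])
def where(s):
    R,t,a=jig(); T=Ro.from_rotvec(s["tcp_rot"]).as_matrix(); p=s["tool_pos"]
    h=np.arctan2(T[1,0],T[0,0])
    return np.r_[R.T@(p[:2]-t),p[2]],h,T
def to(s,x,y,z):
    "tool-frame shift+turn to bring TCP to jig (x,y,z), tool x along jig y"
    R,t,a=jig(); j,h,T=where(s); X=np.r_[R@[x,y]+t,z]
    return np.r_[T.T@(X-s["tool_pos"]),h-(a+np.pi/2)].round(4)
E
python3 - <<'E'
from h import *
from workcell import bot
c=load("top0"); f=lambda x,y:(225+(x+.5)/5-.5,195+(y+.5)/5-.5)
P=[((497,100),(.05,-.086,0)),((518,350),(-.07,-.086,0)),((325,110),(.05,-.00,.003)),((338,363),(-.07,-.00,.003)),((266,113),(.05,.024,.027)),((285,372),(-.07,.024,.027))]
W=np.array([ray(c,*f(*p),j[2])[:2] for p,j in P]); J=np.array([j[:2] for _,j in P])
w=W-W.mean(0); j=J-J.mean(0)
a=np.arctan2((j[:,0]*w[:,1]-j[:,1]*w[:,0]).sum(),(j*w).sum()); R=np.array([[np.cos(a),-np.sin(a)],[np.sin(a),np.cos(a)]])
t=W.mean(0)-R@J.mean(0); print("jig",t,a); print((W-(J@R.T+t)).round(4))
np.savez("pics/jig.npz",R=R,t=t,a=a)
print("tube",R.T@(np.array([.5116,.1258])-t))
s=bot.read_state(); print(where(s)[0]); print(to(s,-.035,-.205,.1))
E
```

```text
jig [0.53852274 0.28091896] 0.05632014443637683
[[-0.0008  0.0018]
 [ 0.0006  0.0009]
 [ 0.0006 -0.0022]
 [ 0.0009  0.    ]
 [-0.0006  0.0001]
 [-0.0007 -0.0007]]
tube [-0.03561176 -0.15335752]
[-0.43836535 -0.91462994  0.2470473 ]
[ 0.5185 -0.6301  0.1484 -1.3993]
```

>>> play_rows(steps=[0.03,-0.036,0,-0.08,0.06,-0.073,0,-0.22,0.09,-0.11,0,-0.36,0.12,-0.146,0,-0.5,0.155,-0.188,0,-0.64,0.19,-0.23,0,-0.78,0.225,-0.273,0,-0.92,0.26,-0.316,0,-1.06,0.295,-0.358,0,-1.2,0.33,-0.4,0,-1.3])

```text
time: 1.35
tool_pos: [0.3838, -0.1916, 0.2481]
tcp_rot: [2.265, 2.177, 0.0]
wrist_force: [1.0, -0.9, -0.8]
width: 0.999
grip_force: 0.0
```

Run:
```python
from h import *
from workcell import bot
s=bot.read_state(); print(s["time"],where(s)[0],s["q"].round(2)); print(to(s,-.035,-.205,.1))
```

```text
1.35 [-0.18108615 -0.46306451  0.24805363] [-0.52 -0.22  2.1   0.    1.26 -0.48]
[ 0.2709  0.1207  0.1481 -0.096 ]
```

>>> play_rows(steps=[0.04,0.018,0,-0.03,0.08,0.036,0,-0.06,0.12,0.054,0.01,-0.09,0.16,0.072,0.03,-0.1,0.2,0.09,0.06,-0.1,0.235,0.105,0.09,-0.1,0.258,0.115,0.12,-0.1,0.271,0.121,0.14,-0.1,0.271,0.121,0.148,-0.1,0.271,0.121,0.148,-0.1])

```text
time: 2.6
tool_pos: [0.5152, 0.0718, 0.0997]
tcp_rot: [-2.156, -2.283, 0.002]
wrist_force: [0.4, -0.5, -0.2]
width: 0.998
grip_force: 0.0
```

Run:
```python
from h import *
from workcell import bot
s=bot.read_state(); print(s["time"],where(s)[0],s["q"].round(2)); print(to(s,-.035,-.205,.018))
c=bot.read_camera("wrist"); cv2.imwrite("pics/w1.png",c["pixels"]); np.savez("pics/w1.npz",**c); print((-c["R"].T@c["t"]),c["R"][2])
c=bot.read_camera("top"); np.savez("pics/top1.npz",**c)
```

```text
2.6 [-0.03501001 -0.20751414  0.09967483] [ 0.09  0.12  2.07 -0.    0.95  0.03]
[0.0025 0.0002 0.0817 0.0007]
[0.5114248  0.14533198 0.22670241] [ 0.01517922 -0.29183432 -0.95634843]
```

View pics/w1.png

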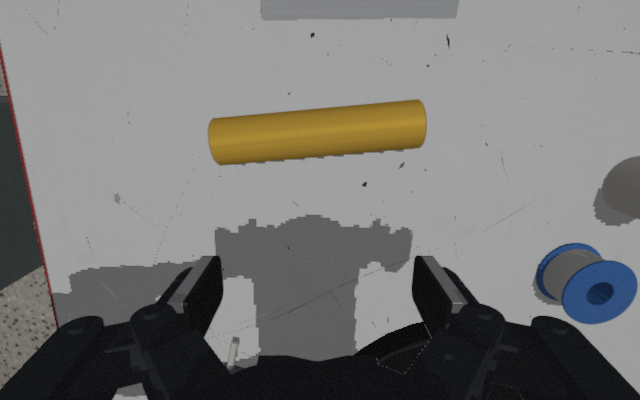

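The wrist view shows the tube centred at about (318,132), the ramp toe edge at row 17 (columns 260 to 458), and the fingers at (205,285) and (430,285), spread parallel to the tube. I'll cross-check the toe and tube, then do a soft descent.

Run:
```python
from h import *
R,t,a=jig(); c=load("w1")
for p,z in [((261,19),0),((458,17),0),((209,142),.015),((426,122),.015),((318,132),.015)]: print(p,(R.T@(ray(c,*p,z)[:2]-t)).round(4))
```

```text
(261, 19) [-0.07   -0.0855]
(458, 17) [ 0.0528 -0.0844]
(209, 142) [-0.1049 -0.1599]
(426, 122) [ 0.0342 -0.1472]
(318, 132) [-0.0344 -0.1535]
```

>>> play_rows(steps=[0.0,0,0.03,0,0.0,0,0.06,0,0,0,0.076,0,0,0,0.08,0,0,0,0.082,0,0,0,0.0835,0,0,0,0.0835,0])

```text
time: 3.58
tool_pos: [0.5167, 0.0723, 0.0174]
tcp_rot: [2.157, 2.283, 0.001]
wrist_force: [0.6, 0.4, -0.6]
width: 1.001
grip_force: 0.0
```

>>> play_rows(steps=[0,0,0.001,0,0,0,0.002,0,0,0,0.003,0,0,0,0.003,0])

```text
time: 4.08
tool_pos: [0.516, 0.0722, 0.0136]
tcp_rot: [-2.157, -2.284, 0.0]
wrist_force: [-0.7, 0.3, 0.1]
width: 1.002
grip_force: 0.0
```

>>> play_rows(steps=[0.004,0,0,0,0.008,0,0,0,0.012,0,0,0,0.016,0,0,0,0.02,0,0,0,0.024,0,0,0,0.028,0,0,0,0.032,0,0,0,0.036,0,0,0,0.04,0,0,0])

```text
time: 5.32
tool_pos: [0.5139, 0.1124, 0.0138]
tcp_rot: [2.157, 2.284, 0.0]
wrist_force: [0.5, -0.8, 0.1]
width: 1.0
grip_force: 0.2
```

```bash
cat > tube.py <<'E'
from h import *
from workcell import bot
R,t,a=jig()
s=bot.read_state(); print(s["time"],"tcp",where(s)[0].round(4),"F",s["wrist_force"].round(1))
c=bot.read_camera("wrist"); np.savez("pics/wl.npz",**c)
hsv=cv2.cvtColor(c["pixels"],cv2.COLOR_BGR2HSV); m=cv2.inRange(hsv,(15,120,60),(32,255,255))
k=max(cv2.findContours(m,0,2)[0],key=cv2.contourArea); r=cv2.minAreaRect(k)
b=cv2.boxPoints(r); print(r)
for z in (.015,.023,.03): 
    P=np.array([R.T@(ray(c,*p,z)[:2]-t) for p in b]); e=P[np.argsort(P[:,0])]; d=e[2:].mean(0)-e[:2].mean(0)
    print(z,P.mean(0).round(4),"ang",np.arctan2(d[1],d[0]).round(3),"len",np.hypot(*d).round(3),"width",np.ptp(e[:2,1]).round(3))
E
python3 tube.py
```

```text
5.325 tcp [-0.0341 -0.1669  0.0138] F [ 0.5 -0.8  0.1]
((310.5488586425781, 214.59805297851562), (73.77500915527344, 356.1011657714844), 85.33314514160156)
0.015 [-0.0376 -0.1389] ang 0.087 len 0.147 width 0.033
0.023 [-0.0374 -0.136 ] ang 0.087 len 0.137 width 0.031
0.03 [-0.0372 -0.1335] ang 0.087 len 0.129 width 0.029
```

>>> play_rows(steps=[0.003,0,0,0,0.006,0,0,0,0.009,0,0,0,0.012,0,0,0,0.015,0,0,0,0.018,0,0,0,0.021,0,0,0,0.024,0,0,0])

```text
time: 6.38
tool_pos: [0.5124, 0.1363, 0.0138]
tcp_rot: [-2.157, -2.284, 0.0]
wrist_force: [-0.2, 0.5, -0.1]
width: 0.998
grip_force: 0.2
```

```bash
python3 tube.py
```

```text
6.375 tcp [-0.0342 -0.1429  0.0138] F [-0.2  0.5 -0.1]
((304.9320983886719, 215.15869140625), (73.74445343017578, 355.5875549316406), 85.38934326171875)
0.015 [-0.04   -0.1152] ang 0.086 len 0.147 width 0.033
0.023 [-0.0396 -0.1123] ang 0.086 len 0.137 width 0.031
0.03 [-0.0393 -0.1098] ang 0.086 len 0.129 width 0.029
```

>>> play_rows(steps=[0.003,0,0,0,0.006,0,0,0,0.009,0,0,0,0.012,0,0,0,0.015,0,0,0,0.018,0,0,0,0.021,0,0,0,0.024,0,0,0,0.027,0,0,0,0.028,0,0,0])

```text
time: 7.68
tool_pos: [0.5108, 0.1642, 0.0138]
tcp_rot: [2.157, 2.284, -0.0]
wrist_force: [-0.4, -1.6, 1.4]
width: 0.998
grip_force: 0.9
```

```bash
python3 tube.py
```

```text
7.675 tcp [-0.0342 -0.115   0.0138] F [-0.4 -1.6  1.4]
((298.81658935546875, 220.26034545898438), (73.72428131103516, 354.663330078125), 87.52239990234375)
0.015 [-0.0421 -0.0895] ang 0.046 len 0.147 width 0.033
0.023 [-0.0416 -0.0865] ang 0.046 len 0.138 width 0.031
0.03 [-0.0412 -0.0838] ang 0.046 len 0.129 width 0.029
```

>>> play_rows(steps=[0.0035,0,0,0,0.007,0,-0.0007,0,0.0105,0,-0.0014,0,0.014,0,-0.0022,0,0.0175,0,-0.003,0,0.021,0,-0.0037,0,0.0245,0,-0.0044,0,0.028,0,-0.0052,0,0.0315,0,-0.006,0,0.035,0,-0.0067,0])

```text
time: 8.98
tool_pos: [0.5088, 0.1992, 0.0205]
tcp_rot: [-2.157, -2.284, 0.0]
wrist_force: [0.0, -4.6, 3.0]
width: 0.999
grip_force: 2.2
```

```bash
python3 tube.py
```

```text
8.975 tcp [-0.0342 -0.0799  0.0205] F [ 0.  -4.6  3. ]
((298.5, 225.0), (355.0, 74.0), 0.0)
0.015 [-0.0422 -0.0592] ang 0.0 len 0.156 width 0.035
0.023 [-0.0417 -0.056 ] ang 0.0 len 0.146 width 0.033
0.03 [-0.0413 -0.0532] ang 0.0 len 0.138 width 0.031
```

>>> play_rows(steps=[-0.001,0,0.0025,0,-0.002,0,0.005,0,-0.003,0,0.007,0,0.0003,0,0.0037,0,0.0036,0,0.0004,0,0.007,0,-0.003,0,0.0105,0,-0.0037,0,0.014,0,-0.0042,0,0.0175,0,-0.0045,0,0.02,0,-0.005,0])

```text
time: 10.28
tool_pos: [0.5076, 0.2192, 0.0254]
tcp_rot: [-2.157, -2.284, 0.0]
wrist_force: [1.0, -4.5, 1.9]
width: 0.996
grip_force: 2.2
```

```bash
python3 tube.py
```

```text
10.275 tcp [-0.0343 -0.0599  0.0254] F [ 1.  -4.5  1.9]
((298.5, 224.5), (73.0, 353.0), 90.0)
0.015 [-0.0426 -0.0408] ang 0.0 len 0.16 width 0.035
0.023 [-0.0421 -0.0376] ang 0.0 len 0.151 width 0.033
0.03 [-0.0417 -0.0349] ang 0.0 len 0.143 width 0.032
```

>>> play_rows(steps=[0.0025,0,-0.0005,0,0.005,0,-0.001,0,0.0075,0,-0.0015,0,0.01,0,-0.002,0,0.0125,0,-0.0025,0,0.015,0,-0.003,0,0.0175,0,-0.0034,0,0.0195,0,-0.0034,0,0.021,0,-0.0034,0,0.0225,0,-0.0034,0])

```text
time: 11.58
tool_pos: [0.5063, 0.2418, 0.0288]
tcp_rot: [-2.157, -2.284, -0.0]
wrist_force: [0.7, -0.1, 0.1]
width: 1.002
grip_force: 0.0
```

```bash
python3 tube.py
```

```text
11.575 tcp [-0.0343 -0.0372  0.0288] F [ 0.7 -0.1  0.1]
((299.0, 224.5), (73.0, 354.0), 90.0)
0.015 [-0.0426 -0.0195] ang 0.0 len 0.165 width 0.036
0.023 [-0.0421 -0.0163] ang 0.0 len 0.155 width 0.034
0.03 [-0.0417 -0.0135] ang 0.0 len 0.147 width 0.032
```

>>> play_rows(steps=[0.001,0,0,0,0.002,0,0,0,0.003,0,0,0,0.004,0,0,0,0.005,0,0,0,0.006,0,0,0,0.007,0,0,0,0.007,0,0,0])

```text
time: 12.62
tool_pos: [0.5061, 0.2485, 0.0289]
tcp_rot: [-2.157, -2.284, -0.0]
wrist_force: [0.3, -0.7, -0.1]
width: 1.003
grip_force: 0.0
```

```bash
python3 tube.py
python3 - <<'E'
import sys; sys.path.insert(0,'.')
from h import *
cv2.imwrite("pics/w2.png",load("wl")["pixels"])
E
```

```text
12.625 tcp [-0.0342 -0.0306  0.0289] F [ 0.3 -0.7 -0.1]
((299.99530029296875, 206.5357666015625), (70.80243682861328, 340.206787109375), 89.41537475585938)
0.015 [-0.042 -0.004] ang 0.011 len 0.156 width 0.034
0.023 [-0.0415 -0.0014] ang 0.011 len 0.147 width 0.032
0.03 [-0.0412  0.001 ] ang 0.011 len 0.139 width 0.031
```

View pics/w2.png

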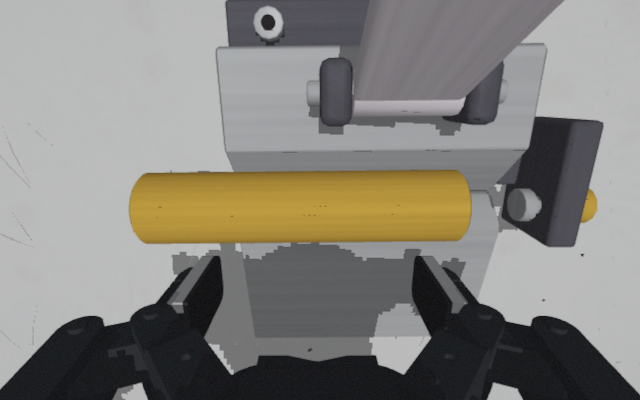

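The tube is seated in the V (tube centre at (300,206) px) and the stop is at (525,205). The fingers are clear of it. Next: back off, lift, shut the jaw and go to the −x end.

>>> play_rows(steps=[-0.006,0,-0.01,0,-0.006,0,-0.035,0,-0.006,-0.02,-0.06,0,0.0,-0.06,-0.06,0,0.015,-0.09,-0.06,0,0.03,-0.12,-0.06,0,0.0306,-0.12,-0.045,0,0.0306,-0.12,-0.03,0,0.0306,-0.12,-0.02,0,0.0306,-0.12,-0.02,0], jaw=255, grip_force=40)

```text
time: 13.92
tool_pos: [0.3842, 0.2712, 0.0474]
tcp_rot: [-2.158, -2.282, 0.005]
wrist_force: [-0.0, 0.3, 0.5]
width: -0.001
grip_force: 0.0
```

```bash
python3 tube.py
python3 - <<'E'
from h import *
from workcell import bot
c=bot.read_camera("wrist"); cv2.imwrite("pics/w3.png",c["pixels"])
E
```

```text
13.925 tcp [-0.1547 -0.001   0.0474] F [-0.   0.3  0.5]
((523.6118774414062, 251.45692443847656), (60.04410171508789, 231.335693359375), 89.46454620361328)
0.015 [-0.0432 -0.0062] ang 0.011 len 0.124 width 0.036
0.023 [-0.0488 -0.0022] ang 0.011 len 0.118 width 0.034
0.03 [-0.0537  0.0013] ang 0.011 len 0.113 width 0.032
```

View pics/w3.png

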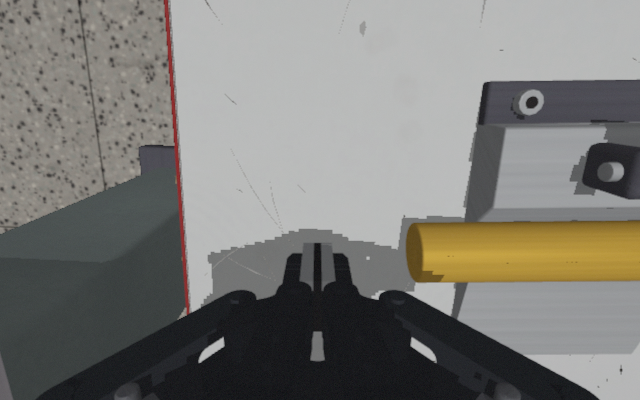

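The shut fingers are at (318,260) px and the tube end face is at (412,252), on the same line. I'll lower slightly and push along +x, slowly.

>>> play_rows(steps=[0.001,0.005,0.006,0,0.001,0.014,0.01,0,0.001,0.022,0.01,0,0.001,0.026,0.01,0,0.001,0.03,0.01,0,0.001,0.033,0.01,0,0.001,0.036,0.01,0,0.001,0.039,0.01,0,0.001,0.042,0.01,0,0.001,0.044,0.01,0])

```text
time: 15.28
tool_pos: [0.4268, 0.2753, 0.0385]
tcp_rot: [-2.156, -2.283, 0.005]
wrist_force: [-4.5, 0.9, 3.0]
width: 0.001
grip_force: 2.7
```

```bash
cat > end.py <<'E'
from h import *
from workcell import bot
R,t,a=jig(); s=bot.read_state(); print(s["time"],where(s)[0].round(4),s["wrist_force"].round(1))
c=bot.read_camera("top"); np.savez("pics/topl.npz",**c)
hsv=cv2.cvtColor(c["pixels"],cv2.COLOR_BGR2HSV); m=cv2.inRange(hsv,(12,100,50),(34,255,255))
u0,v0=proj(c,np.r_[R@[-.03,0]+t,.03]); M=np.zeros_like(m); cv2.circle(M,(int(u0),int(v0)),45,255,-1); m&=M
for k in cv2.findContours(m,0,2)[0]:
    if cv2.contourArea(k)<15: continue
    P=np.array([R.T@(ray(c,*p,.034)[:2]-t) for p in k[:,0]]); print(cv2.contourArea(k),P.min(0).round(4),P.max(0).round(4))
E
python3 end.py
```

```text
15.275 [-0.1119  0.0006  0.0385] [-4.5  0.9  3. ]
346.0 [-0.0508 -0.0127] [0.0298 0.0137]
```

>>> play_rows(steps=[0,0.002,0,0,0,0.005,0,0,0,0.008,0,0,0,0.011,0,0,0,0.013,0,0,0,0.0145,0,0,0,0.0155,0,0,0,0.016,0,0])

```text
time: 16.32
tool_pos: [0.4444, 0.2764, 0.0388]
tcp_rot: [2.157, 2.284, -0.0]
wrist_force: [-2.5, 0.0, -1.1]
width: 0.002
grip_force: 1.4
```

```bash
python3 end.py
```

```text
16.325 [-0.0943  0.0008  0.0388] [-2.5  0.  -1.1]
336.0 [-0.0316 -0.0123] [0.0474 0.0137]
```

>>> play_rows(steps=[0,0.001,0,0,0,0.0015,0,0,0,0.002,0,0,0,0.002,0,0])

```text
time: 16.88
tool_pos: [0.4446, 0.2764, 0.0387]
tcp_rot: [-2.156, -2.282, 0.005]
wrist_force: [-8.9, -0.1, 3.3]
width: -0.003
grip_force: 4.1
```

>>> play_rows(steps=[0,0.0005,0,0,0,0.001,0,0,0,0.001,0,0])

```text
time: 17.25
tool_pos: [0.4446, 0.2764, 0.0387]
tcp_rot: [-2.155, -2.281, 0.007]
wrist_force: [-10.3, -0.6, 6.5]
width: -0.001
grip_force: 5.6
```

```bash
python3 end.py
python3 - <<'E'
from h import *
c=load("topl"); cv2.imwrite("pics/crop2.png",cv2.resize(c["pixels"][190:290,225:345],None,fx=6,fy=6,interpolation=2))
E
```

```text
17.25 [-0.094   0.0007  0.0387] [-10.3  -0.6   6.5]
331.5 [-0.0311 -0.0123] [0.0476 0.0137]
```

View pics/crop2.png

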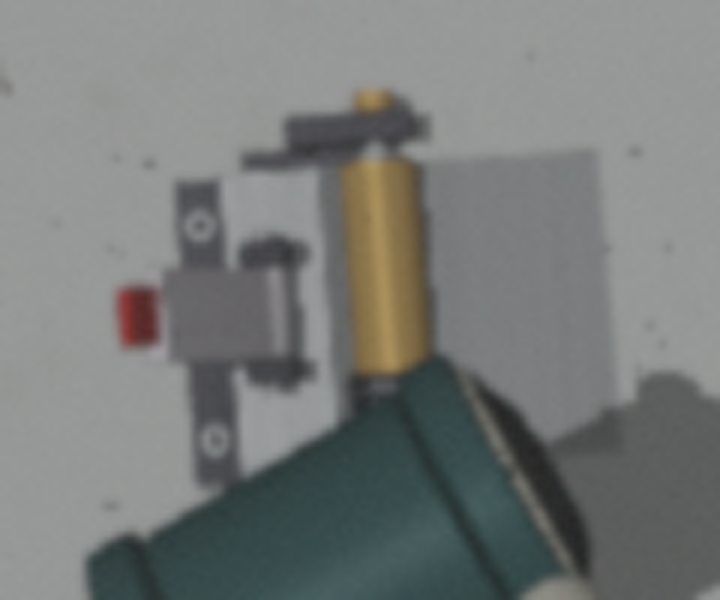

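The tube end is on the button at (380,152) px and it does not move under 10 N. I'll back off, lift and go over behind the leaf.

>>> play_rows(steps=[0,-0.008,0,0,0,-0.02,-0.01,0,0,-0.025,-0.06,0,0,-0.025,-0.11,0,0,-0.02,-0.16,0,0.03,0.01,-0.19,0,0.07,0.05,-0.19,0,0.105,0.08,-0.19,0,0.119,0.089,-0.19,0,0.119,0.089,-0.17,0])

```text
time: 18.55
tool_pos: [0.5306, 0.4019, 0.2107]
tcp_rot: [2.155, 2.284, 0.007]
wrist_force: [-0.5, 0.4, 0.1]
width: 0.002
grip_force: 0.0
```

Run:
```python
from h import *
from workcell import bot
s=bot.read_state(); print(where(s)[0].round(4)); print(to(s,-.005,.119,.125))
c=bot.read_camera("scene"); R,t,a=jig(); u,v=proj(c,np.r_[R@[0,.03]+t,.08]).astype(int); print(u,v)
cv2.imwrite("pics/sc2.png",cv2.resize(c["pixels"][v-60:v+45,u-70:u+70],None,fx=5,fy=5,interpolation=2))
```

```text
[-0.0011  0.1212  0.2107]
[-0.0024 -0.0042  0.0856  0.0016]
322 214
```

View pics/sc2.png

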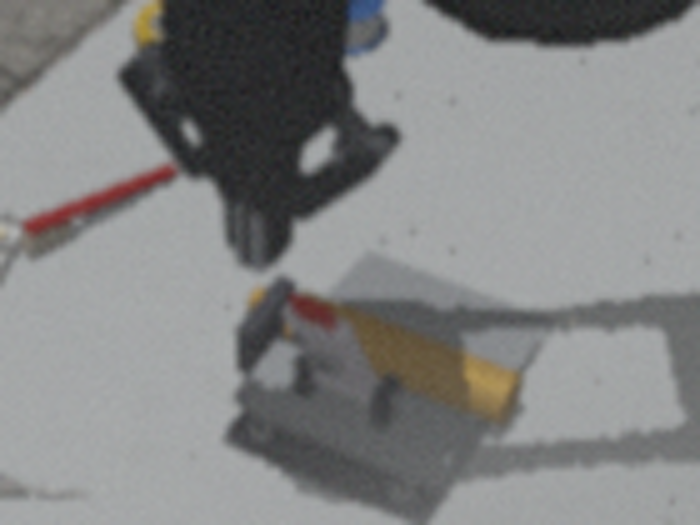

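The gripper hangs above and behind the leaf, with the fingertips at (258,260) in the crop and the red tab at (315,310). I'll descend behind it and then push it toward the ramp.

>>> play_rows(steps=[-0.001,-0.004,0.03,0,-0.001,-0.004,0.06,0,-0.001,-0.004,0.08,0,-0.001,-0.004,0.081,0,-0.001,-0.004,0.081,0])

```text
time: 19.23
tool_pos: [0.5258, 0.3993, 0.1287]
tcp_rot: [2.157, 2.283, 0.002]
wrist_force: [-0.3, -0.6, -0.2]
width: 0.001
grip_force: 0.0
```

```bash
cat > w.py <<'E'
from h import *
from workcell import bot
s=bot.read_state(); print(s["time"],where(s)[0].round(4),s["wrist_force"].round(1))
E
python3 w.py
```

```text
19.225 [-0.006   0.1189  0.1287] [-0.3 -0.6 -0.2]
```

>>> play_rows(steps=[-0.006,0,0,0,-0.012,0,0,0,-0.018,0,0,0,-0.024,0,0,0,-0.03,0,0,0,-0.036,0,0,0,-0.042,0,0,0,-0.048,0,0,0,-0.053,0,0,0,-0.058,0,0,0])

```text
time: 20.48
tool_pos: [0.5288, 0.3412, 0.1279]
tcp_rot: [-2.157, -2.284, -0.0]
wrist_force: [-0.3, 2.2, 1.3]
width: 0.001
grip_force: 0.8
```

```bash
python3 w.py
```

```text
20.475 [-0.0063  0.0607  0.1279] [-0.3  2.2  1.3]
```

>>> play_rows(steps=[-0.0075,0,-0.0015,0,-0.015,0,-0.0026,0,-0.021,0,-0.0022,0,-0.027,0,-0.0015,0,-0.033,0,-0.0006,0,-0.038,0,0.0008,0,-0.043,0,0.0024,0,-0.048,0,0.0042,0,-0.055,0,0.008,0,-0.062,0,0.012,0])

```text
time: 21.72
tool_pos: [0.5324, 0.2791, 0.1156]
tcp_rot: [2.157, 2.284, 0.0]
wrist_force: [0.1, 1.2, -0.0]
width: 0.001
grip_force: 0.5
```

```bash
python3 w.py
```

```text
21.725 [-0.0062 -0.0015  0.1156] [ 0.1  1.2 -0. ]
```

>>> play_rows(steps=[-0.004,0,0.0035,0,-0.0075,0,0.007,0,-0.0112,0,0.0112,0,-0.014,0,0.0155,0,-0.0168,0,0.0203,0,-0.0193,0,0.0254,0,-0.0212,0,0.0315,0,-0.0229,0,0.0372,0,-0.0237,0,0.0415,0,-0.0242,0,0.0445,0])

```text
time: 22.98
tool_pos: [0.5337, 0.2552, 0.071]
tcp_rot: [-2.157, -2.284, 0.0]
wrist_force: [-0.5, -0.8, 0.5]
width: -0.002
grip_force: 0.4
```

```bash
python3 w.py
```

```text
22.975 [-0.0063 -0.0254  0.071 ] [-0.5 -0.8  0.5]
```

>>> play_rows(steps=[0,0,0.001,0,0,0,0.002,0,0,0,0.003,0,0,0,0.004,0,0,0,0.005,0,0,0,0.0055,0,0,0,0.0055,0])

```text
time: 23.85
tool_pos: [0.5337, 0.2554, 0.0661]
tcp_rot: [2.157, 2.284, 0.0]
wrist_force: [-0.2, -0.9, 3.2]
width: -0.003
grip_force: 1.6
```

```bash
python3 w.py
```

```text
23.85 [-0.0062 -0.0252  0.0661] [-0.2 -0.9  3.2]
```

Near level. I'll keep pressing gently.

>>> play_rows(steps=[0,0,0.0005,0,0,0,0.001,0,0,0,0.0015,0,0,0,0.0015,0,0,0,0.0015,0])

```text
time: 24.48
tool_pos: [0.5338, 0.2554, 0.0659]
tcp_rot: [2.157, 2.284, -0.0]
wrist_force: [-5.2, -2.8, 10.9]
width: 0.003
grip_force: 5.6
```

```bash
python3 w.py
```

```text
24.475 [-0.0062 -0.0252  0.0659] [-5.2 -2.8 10.9]
```

The leaf bottomed at a tip height of 48.9 mm against the expected 49.2 mm. Next I'll lift off and check.

>>> play_rows(steps=[0,0,-0.002,0,0,0,-0.01,0,0,0,-0.04,0,0,0,-0.09,0,-0.03,-0.03,-0.13,0,-0.07,-0.06,-0.15,0,-0.12,-0.07,-0.15,0,-0.17,-0.07,-0.15,0,-0.2,-0.07,-0.15,0,-0.2,-0.07,-0.15,0])

```text
time: 25.72
tool_pos: [0.4753, 0.0501, 0.2146]
tcp_rot: [2.161, 2.28, 0.001]
wrist_force: [-0.7, 0.6, 0.3]
width: 0.0
grip_force: 0.0
```

```bash
python3 end.py
python3 - <<'E'
from h import *
from workcell import bot
R,t,a=jig()
A=load("topl")["pixels"][190:290,225:345]; c=bot.read_camera("scene"); u,v=proj(c,np.r_[R@[0,.0]+t,.04]).astype(int)
B=c["pixels"][v-35:v+35,u-42:u+42]
cv2.imwrite("pics/fin.png",np.hstack([cv2.resize(A,(400,333),interpolation=2),cv2.resize(B,(400,333),interpolation=2)]))
E
```

```text
25.725 [-0.0761 -0.2268  0.2146] [-0.7  0.6  0.3]
216.0 [-0.0774 -0.012 ] [-0.0255  0.0129]
127.5 [ 0.0149 -0.0111] [0.0474 0.0134]
```

View pics/fin.png

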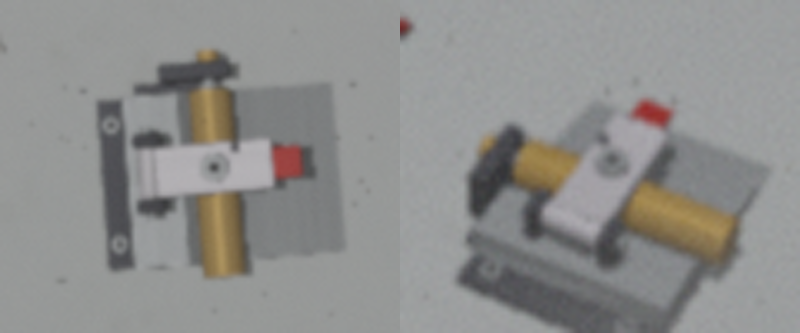

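The leaf lies flat across the tube. The tube's end is unchanged at the stop (same 47.4 mm reading as while pressed), and the arm is clear.

```bash
python3 -c "
from workcell import bot
print(bot.finish_job())"
```

```text
the job is handed in; nothing more can be done
None
```

The job is handed in: by pushing only, the tube was rolled into the V and slid up to the stop. The leaf is pressed down flat on it and the arm is clear; the hand-in gave no verdict.

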